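# Feed a sample tray past a spring gate

## Robot

A 7-joint arm with a two-finger parallel gripper is mounted at the origin on the work surface. World frame = base frame: x ahead of the robot, y to its left, z up, the work surface at z = 0. Lengths are in mm, angles in rad, forces in N, time in s.
With the tool pointing down it reaches from about 425 to 825 mm from the base axis. Payload 3.6 kg.
Tool frame: the origin (TCP) lies midway between the tips of the shut fingers; the grasp point (between the pads) lies tcp_to_grasp behind it (tcp_to_grasp is the distance from the TCP to the grasp point, in mm); y points along the fingers, x is the direction in which the jaws open and shut, and the axes are right-handed (so a half turn about y gives the same grasp; the last joint's range is limited). The gripper opens to 93 mm and grips with 3 to 60 N. Pads are 15 mm wide; open, the fingers measure 128 mm over their backs; the gripper's body (75 mm by 188 mm) begins 65 mm behind the grasp point.
Start: joints at [1.183, 0.615, -0.013, 1.423, 0.008, 1.103, -0.04], TCP at [230.083, -607.885, 218.64] pointing down, gripper open.
Joint ranges: [-3.12, 3.12], [-0.3, 2.06], [-1.34, 1.32], [0.26, 2.42], [-1.36, 4.5], [0.01, 1.98], [-2.84, 2.84]. Speed limits (rad/s): [2.79, 2.79, 3.14, 3.14, 3.14, 3.14, 3.14].

## Interface

Orientations are given as a unit quaternion [w, x, y, z].
In Python, from workcell import * gives the robot as it stands.
- The arm moves only by the tool jog_arm, never from a script. Its argument "targets" is a list that holds one entry, the list of rows, each a list of 6 numbers: the shift along the world's x, y, z in m, then the turn, a rotation vector about the world's x, y, z in degrees. In form: [[[dx, dy, dz, rx, ry, rz], ...]]. A call has 1 to 20 rows; each row is the pose to reach, as a shift and turn from the pose commanded when the call began; what a row does not reach only later rows make up. A row lasts 1/10 s, in which the tool goes at most 50 mm and 8.59 degrees, less where a joint would pass 70% of its speed; a pose out of reach is approached as far as the arm can. A call with a gripper value outside its range is refused whole. "fingers" is the finger opening in m, from 0 to 0.093, set as the call begins (left out, the last holds). The fingers move at their own pace and stop on an object; "grip_force" is the grip in N (left out, the last holds). Time passes only in rows, so rows that repeat a pose let the fingers close. It gives the time, the measured TCP pose, the force and the opening at its end, in the units of the state.
- sense(): the state, without advancing time (a new reading comes with each control period).
- read_camera(name): name is "scene" or "top" or "wrist"; returns the picture (400x640x3 uint8, red, green, blue); there is no depth.
- calibration(name): a dict with "fx", "fy", "cx", "cy" (pixels), "R" (3x3) and "t" (3): a world point X has camera coordinates R X + t. Camera axes: x right, y down, z forward; pixel columns grow to the right and rows downward; lengths in mm; the calibration is good to about 2 mm. The wrist camera is an equidistant fisheye: a pixel r from the principal point sees the ray r / f radians off the axis. A picture is of the moment at which its call begins: read the wrist's pose just before it. calibration takes no time and is no camera call; for the wrist camera it gives the pose at the moment of the call.
- sign_off(): hands the job in, once; it reports no verdict.
The state is a dict: "time": time; "qpos": joint angles; "qvel": joint speeds; "effort": joint torques, N m; "position": TCP position; "ee_rot": TCP orientation; "ft_force": force on the tool from outside, world axes, zero at the start; "moment": the same for the moment, N m; "grip_width": finger opening in mm.
Only numpy, scipy, OpenCV 4.12 (cv2) and the standard library are available. Lean on these libraries where they do the work, as an engineer would, in place of code of your own. Each camera call takes 0.05 s, during which the arm holds its last target.

## Task

Push the blue bar beside the chute outwards with one fingertip to swing the spring-loaded yellow gate out of the way and, while holding it open, use the other finger to push the black sample tray along the chute past the gate until it is fully home against the grey end stop. The gate must never touch the tray. Then let the gate swing shut behind the tray and leave the robot clear; only push, do not pinch or lift the tray, and leave everything else undisturbed.

Things in the scene. Friction and masses are not known exactly. Their poses are not given: they have to be found in the camera images.
- chute: Fixed aluminium chute. Origin on the table, under its centre line, at the gate. x: the tray's travel direction, y: left of travel, z up. White floor 30 mm above the table, 66 mm wide, from x = -200 mm to the end stop. Side walls 5 mm thick rise to 38 mm above the table, outer faces at y = +-38 mm. On the left, x +25 to +115, y +38 to +104 mm, an 8 mm high black apron carries two loose pucks.
- chute_stop (a point): Centre of the grey end stop's face, on the chute floor: chute x = +106 mm, y = 0, 30 mm above the table. The stop is as wide as the chute and its top is 54 mm above the table.
- tray: Black tray with steel samples, loose in the chute: 90 mm long (its x, along the travel), 60 wide, 34 tall, 0.25 to 0.5 kg. Origin at the centre of its underside: its rear face is 45 mm behind. It starts upstream, origin at chute x -80 to -65 mm. Home, its front touches the end stop: origin at chute x = +61 mm, rear face at +16 mm, 13 mm beyond the blade.
- gate (a joint): Gate angle, rad: 0 shut, 1.15 fully open. The hinge axis runs along the chute's x at chute y = -44 mm, 10 mm above the table; opening swings bar and blade together outwards, to the right of the chute (-y). A spring shuts it (about 1 N at the bar when shut, 3 N when open). Above 0.8 the blade is clear of the tray's path.
- gate_bar_mid (a point): On the axis of the blue bar, at chute x = -65 mm. The bar is 8 mm thick, parallel to the chute, from chute x = -165 to +30 mm: a finger can slide along it while holding the gate. 76 mm from the hinge axis. Gate shut: bar at chute y = -31 mm, 85 mm above the table; 0.8 rad: y = -88, 72 high; 0.95 rad: y = -97, 64 high; 1.1 rad: y = -105, 56 high.
- gate_blade (a point): Centre of the yellow blade, chute x -3 to +3 mm. Shut, it blocks the right half of the chute: y -26 to -4 mm, 36 to 53 mm above the table, joined by a strip 43 to 50 mm high to its stem at y = -44 mm. At 0.95 rad it stands outside the chute, between y = -77 and -36 mm, up to 68 mm high, and below 45 mm beyond y = -68.
- gate_bar_end (a point): Upstream end of the blue bar's axis, chute x = -165 mm. A finger on the bar's chute side (+y), its tip below the bar but above the chute walls, pushes it outwards (-y). Two thin dark arms at chute x = -148 and +18 mm are bowed round the bar's outer side, leaving its inner side free for the finger.
- puck_a: Steel sample puck, 24 mm across, 26 mm tall, standing on the chute's apron; a bystander. Origin under its centre.
- puck_b: Brass sample puck, 28 mm across, 20 mm tall, standing on the chute's apron; a bystander. Origin under its centre.
- gauge_block: Dark steel gauge block, 90 x 22 x 12 mm, bystander. Origin under its centre.
- gel_bottle: White bottle with a blue cap, 52 mm across, 150 mm tall, bystander. Origin under its centre.
- jar: Amber jar with a black lid, 60 mm across, 70 mm tall, bystander. Origin under its centre.
- screwdriver: Screwdriver lying on the table, bystander.
- cup: White cup, 72 mm across, 85 mm tall, bystander. Origin under its centre.

How it is judged:
By the outcome, as a careful person would: the job done as asked, in the order asked, and still so for the second after the job is handed in, with the robot touching nothing.
It also fails if it takes over 45 s, if anything falls off the work surface, if the arm or the gripper's body presses on something with over 40 N, if the wrist force passes 120 N, or if a joint passes its speed limit or range.

## Working session

There is one attempt and no reset: what is moved stays moved. The work goes in short steps, Python scripts to look and compute and a tool call to move; the robot and the scene stay as the last step left them, time stands still between calls to the robot, and variables do not carry over. Pictures are saved under pics/ and viewed, and the job is handed in when it is done.

Besides the shell and the picture viewer there is one more tool, called after "Request:" as a command line: name --argument value ..., lists and objects as JSON in quotes. jog_arm: Moves the arm, as the interface text tells. Its arguments: {"type":"object","properties":{"targets":{"type":"array","items":{"type":"array","items":{"type":"array","items":{"type":"number"}}}},"fingers":{"type":"number"},"grip_force":{"type":"number"}},"required":["targets"]}

```bash
mkdir -p pics; ls; python3 - <<'E'
from workcell import *
import cv2
s=sense();print(s)
for n in ["scene","top","wrist"]:
    c=calibration(n);print(n,c)
    im=read_camera(n);cv2.imwrite(f"pics/{n}0.png",im[:,:,::-1])
E
```

```text
pics
{'time': 0.0, 'qpos': array([ 1.18252192,  0.61591127, -0.0125957 ,  1.42488995,  0.00811464,
        1.10337478, -0.040386  ]), 'qvel': array([ 2.45206014e-03,  1.98775443e-03, -1.51178024e-06, -3.25343225e-03,
        1.07975190e-03,  6.62263223e-04, -1.90943755e-03]), 'effort': array([ 1.11409026e-04, -4.58939016e+01,  2.09487593e-01, -1.65745765e+01,
       -6.09699427e-02,  2.04924279e-02,  1.97254585e-04]), 'position': array([ 229.77392537, -607.19477297,  217.48935348]), 'ee_rot': array([ 0.58229817, -0.58131594,  0.40261911, -0.4011215 ]), 'ft_force': array([-0.23950368,  0.22912475, -0.13619604]), 'moment': array([0.00108011, 0.03884244, 0.03936524]), 'grip_width': 93.19383490333479}
scene {'fx': 491.0730833453333, 'fy': 491.0730833453333, 'cx': 320.27948004197003, 'cy': 189.86498539544988, 'R': array([[ 0.79030258,  0.61271142, -0.00255843],
       [ 0.31472832, -0.40952618, -0.85629107],
       [-0.52570706,  0.67592383, -0.51648724]]), 't': array([-482.07963982,  -83.63816863, 1759.92285972])}
top {'fx': 386.53485871312074, 'fy': 386.53485871312074, 'cx': 324.96361509133897, 'cy': 197.24618866506273, 'R': array([[-0.02113693, -0.99976824, -0.00408501],
       [-0.9974832 ,  0.02136487, -0.06760774],
       [ 0.06767934,  0.00264571, -0.99770362]]), 't': array([  86.18229058,  558.41098526, 1316.66282423])}
wrist {'fx': 309.70691628693146, 'fy': 309.70691628693146, 'cx': 321.03377940237885, 'cy': 202.826051260516, 'R': array([[ 0.35501207, -0.93485751, -0.00280495],
       [-0.89731226, -0.34159301,  0.27954414],
       [-0.26229209, -0.09672463, -0.96012875]]), 't': array([-648.81199632,  -34.32040966,  391.41563548])}
```

View pics/top0.png

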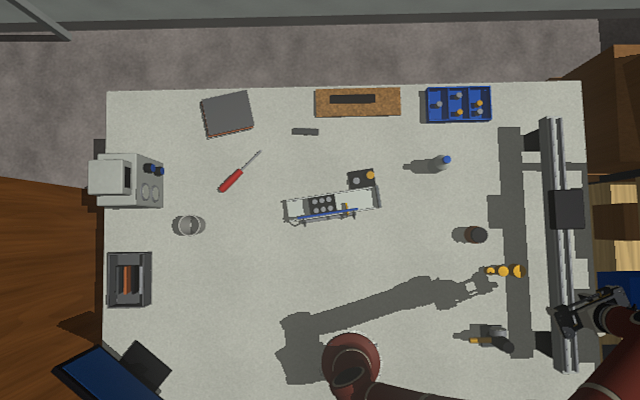

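View pics/scene0.png

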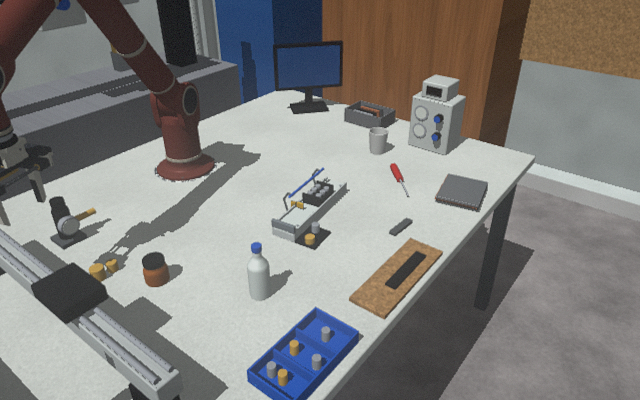

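View pics/wrist0.png

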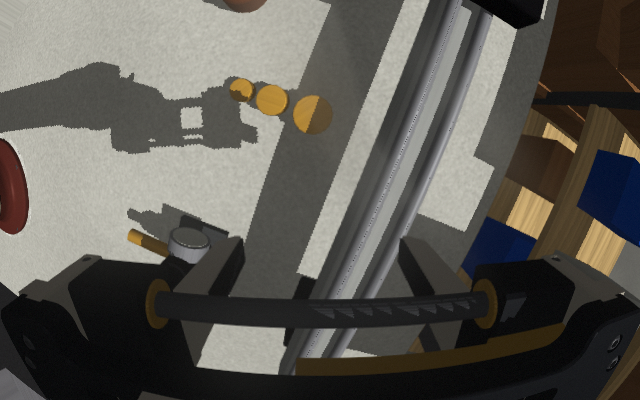

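```bash
cat > h.py <<'E'
from workcell import *
import numpy as np, cv2
def ray(n,c,uv):
    u,v=uv
    x=(u-c['cx'])/c['fx'];y=(v-c['cy'])/c['fy']
    if n=='wrist':
        r=np.hypot(x,y); d=np.array([x/r*np.sin(r),y/r*np.sin(r),np.cos(r)]) if r>0 else np.array([0,0,1.])
    else: d=np.array([x,y,1.])
    R=np.array(c['R']);t=np.array(c['t'])
    return -R.T@t, R.T@d
def onz(n,c,uv,z):
    o,d=ray(n,c,uv); return o+d*(z-o[2])/d[2]
def proj(n,c,X):
    p=np.array(c['R'])@np.array(X,float)+np.array(c['t'])
    if n=='wrist':
        a=np.hypot(p[0],p[1]);th=np.arctan2(a,p[2]);s=th/a
        return np.array([c['cx']+c['fx']*p[0]*s,c['cy']+c['fy']*p[1]*s])
    return np.array([c['cx']+c['fx']*p[0]/p[2],c['cy']+c['fy']*p[1]/p[2]])
E
python3 - <<'E'
from h import *
im=cv2.imread('pics/top0.png')
cv2.imwrite('pics/topz.png',cv2.resize(im[155:240,270:400],None,fx=6,fy=6,interpolation=cv2.INTER_CUBIC))
im=cv2.imread('pics/scene0.png')
cv2.imwrite('pics/scz.png',cv2.resize(im[150:260,260:360],None,fx=5,fy=5,interpolation=cv2.INTER_CUBIC))
E
```

```text
(no output)
```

View pics/topz.png

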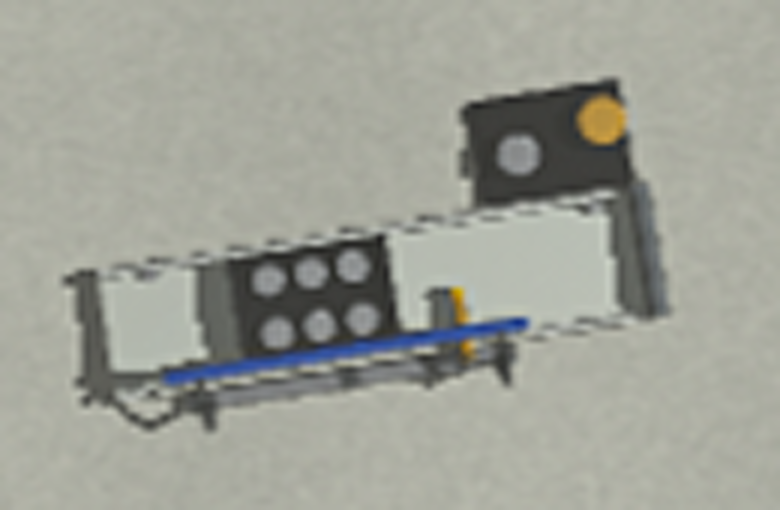

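View pics/scz.png

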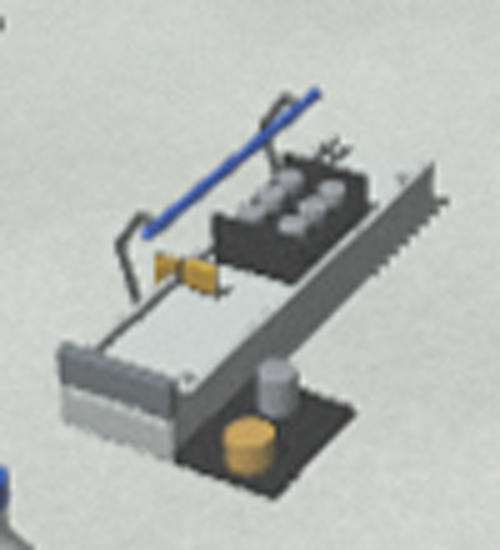

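```bash
python3 - <<'E'
from h import *
from scipy.spatial.transform import Rotation as Ro
c=calibration('top')
P=lambda x,y,z: onz('top',c,(x/6+270-.4,y/6+155-.4),z)
print('bar',P(168,378,85),P(524,323,85))
print('stop far edge top',P(620,190,54),P(648,318,54))
print('pucks',P(519,155,34),P(602,119,28))
print('tray top front', P(388,235,64),P(398,330,64), 'rear',P(230,260,64))
print('upstream end wall', P(72,278,38),P(90,400,38))
s=sense();q=s['ee_rot'];print(Ro.from_quat(np.r_[q[1:],q[0]]).as_matrix().round(3))
import workcell;print([n for n in dir(workcell) if not n.startswith('_')])
E
```

```text
bar [490.78845849 165.08774728  85.        ] [516.66429288 -29.86325847  85.        ]
stop far edge top [591.36358754 -88.21060733  54.        ] [ 519.13379483 -101.7425773    54.        ]
pucks [614.54036364 -33.62514861  34.        ] [634.94071105 -82.27732231  28.        ]
tray top front [568.05379567  42.84343474  64.        ] [515.0451965   38.49686514  64.        ] rear [555.98905762 131.06984993  64.        ]
upstream end wall [549.41281608 222.16032603  38.        ] [480.07938513 212.91324362  38.        ]
[[ 0.354 -0.001  0.935]
 [-0.935  0.002  0.354]
 [-0.002 -1.    -0.   ]]
['Unreachable', 'calibration', 'read_camera', 'sense', 'sign_off', 'tcp_to_grasp']
```

Request:
jog_arm --targets '[[[0.02, 0.04, 0.005, 0, 0, 5], [0.04, 0.08, 0.01, 0, 0, 10], [0.06, 0.12, 0.015, 0, 0, 15], [0.08, 0.16, 0.02, 0, 0, 20], [0.1, 0.2, 0.025, 0, 0, 25], [0.12, 0.24, 0.03, 0, 0, 30], [0.14, 0.28, 0.035, 0, 0, 35], [0.16, 0.32, 0.04, 0, 0, 40], [0.18, 0.36, 0.04, 0, 0, 45], [0.2, 0.4, 0.04, 0, 0, 50], [0.22, 0.44, 0.04, 0, 0, 55], [0.24, 0.48, 0.04, 0, 0, 60], [0.26, 0.52, 0.04, 0, 0, 65], [0.28, 0.55, 0.04, 0, 0, 70], [0.295, 0.58, 0.04, 0, 0, 74], [0.305, 0.6, 0.04, 0, 0, 77], [0.305, 0.6, 0.04, 0, 0, 77], [0.305, 0.6, 0.04, 0, 0, 77], [0.305, 0.6, 0.04, 0, 0, 77]]]' --fingers 0.075

```text
time: 2.05
position: [534.5, -9.8, 258.3]
ee_rot: [-0.705, 0.706, 0.046, -0.047]
ft_force: [0.5, -0.5, 0.1]
grip_width: 74.8
```

```bash
python3 - <<'E'
from h import *
import pickle
s=sense();c=calibration('wrist');im=read_camera('wrist');cv2.imwrite('pics/w1.png',im[:,:,::-1]);pickle.dump((s,c),open('w1.pkl','wb'))
print(s,tcp_to_grasp, -c['R'].T@c['t'])
E
```

```text
{'time': 2.05, 'qpos': array([ 0.30611153,  0.4319106 , -0.48687016,  1.68873729,  0.22554995,
        1.07813051, -0.11862823]), 'qvel': array([ 0.00862642, -0.00543021, -0.00027506, -0.00172784, -0.00302485,
       -0.00305406,  0.00150565]), 'effort': array([-5.68040963e-01, -3.53060818e+01, -3.68529417e+00, -1.59921259e+01,
       -8.98048840e-02, -4.15405113e-03,  1.55885800e-04]), 'position': array([534.48357354,  -9.8245068 , 258.33671035]), 'ee_rot': array([-0.70510667,  0.70603807,  0.0461172 , -0.04698962]), 'ft_force': array([ 0.52835371, -0.47455428,  0.10237331]), 'moment': array([-0.04128053, -0.07712178, -0.04116297]), 'grip_width': 74.84030032745353} 18.8 [524.10966173  67.04545408 424.23535181]
```

View pics/w1.png

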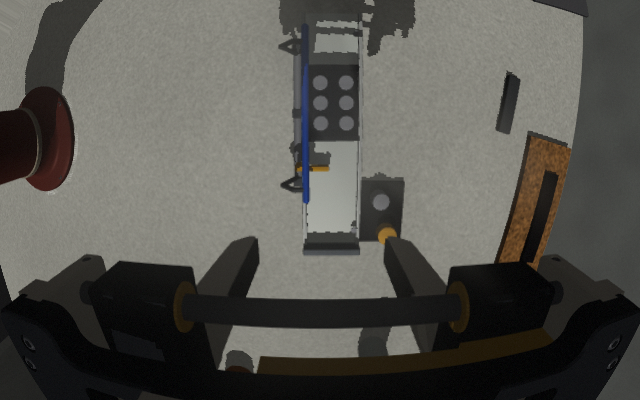

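```bash
python3 - <<'E'
from h import *
im=cv2.imread('pics/w1.png')
cv2.imwrite('pics/w1z.png',cv2.resize(im[10:260,270:420],None,fx=3,fy=3,interpolation=cv2.INTER_CUBIC)[:600])
cv2.imwrite('pics/w1y.png',cv2.resize(im[140:260,270:420],None,fx=5,fy=5,interpolation=cv2.INTER_CUBIC))
cv2.imwrite('pics/w1x.png',cv2.resize(im[0:120,270:420],None,fx=5,fy=5,interpolation=cv2.INTER_CUBIC))
E
```

```text
(no output)
```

View pics/w1y.png

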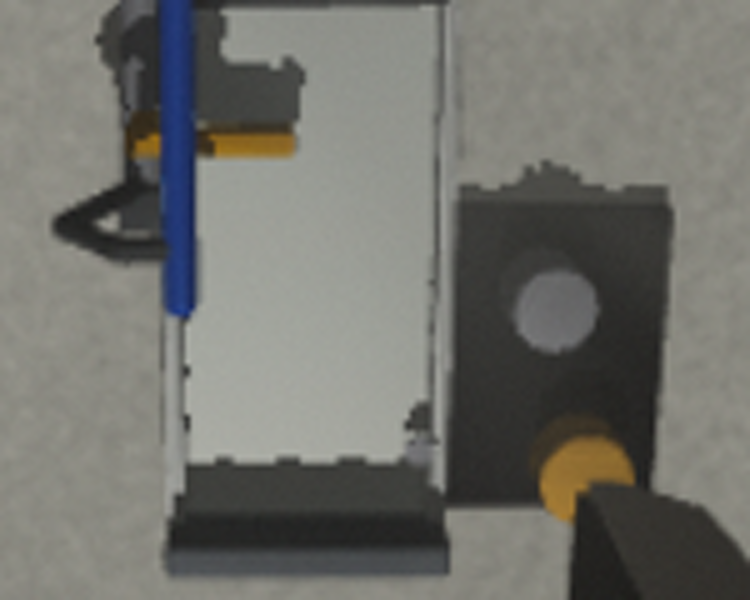

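View pics/w1x.png

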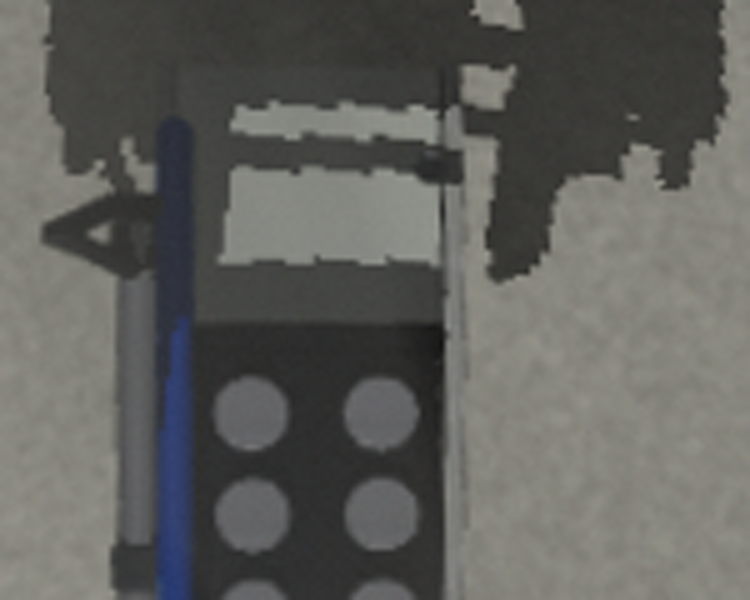

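```bash
python3 - <<'E'
from h import *
import pickle
s,c=pickle.load(open('w1.pkl','rb'))
Y=lambda x,y,z: onz('wrist',c,(x/5+270-.4,y/5+140-.4),z)[:2]
X=lambda x,y,z: onz('wrist',c,(x/5+270-.4,y/5-.4),z)[:2]
d=Y(181,316,85);u=X(174,117,85)
ex=(d-u);L=np.linalg.norm(ex);ex/=L;ey=np.array([-ex[1],ex[0]])
o=(d-30*ex+u+165*ex)/2+31*ey
print('L',L,'ex',ex,'yaw ey',np.degrees(np.arctan2(ey[1],ey[0])),'o',o)
C=lambda p:np.round([(p-o)@ex,(p-o)@ey],1)
for n,p in dict(tray_rl=X(193,325,64),tray_rr=X(443,325,64),tray_fl=Y(200,0,64),tray_fr=Y(443,4,64),stop540=Y(306,540,54),stop575=Y(306,575,54),stop515f=Y(306,515,30),stop515=Y(306,515,54),stopL=Y(166,570,54),stopR=Y(450,570,54),wR=Y(459,170,38),wL=Y(166,420,38),wRu=X(468,590,38),wRu2=X(463,300,38),blade=Y(255,145,53),bladetip=Y(296,140,50),apL=Y(455,200,8),apR=Y(670,208,8),pucka=Y(555,311,34)).items(): print(n,C(p))
E
```

```text
L 202.89391622941093 ex [ 0.13548214 -0.99077979] yaw ey 7.786500858542002 o [545.39037581   4.50595853]
tray_rl [-124.1  -27.8]
tray_rr [-124.6   29.4]
tray_fl [-36.2 -26.7]
tray_fr [-35.5  29.8]
stop540 [104.2  -1.1]
stop575 [114.4  -1. ]
stop515f [107.5  -0.4]
stop515 [97.  -1.2]
stopL [112.9 -38. ]
stopR [113.4  37.3]
wR [ 9.  37.8]
wL [ 76.4 -38.1]
wRu [-62.1  38.8]
wRu2 [-135.6   37.4]
blade [  0.1 -14.1]
bladetip [-0.6 -4.1]
apL [23.2 40.9]
apR [ 25.1 102.4]
pucka [47.7 65.3]
```

Request:
jog_arm --targets '[[[0.005, 0.03, -0.02, 0, 0, 0], [0.012, 0.07, -0.04, 0, 0, 0], [0.018, 0.11, -0.07, 0, 0, 0], [0.025, 0.145, -0.1, 0, 0, 0], [0.029, 0.164, -0.12, 0, 0, 0], [0.029, 0.164, -0.13, 0, 0, 0], [0.029, 0.164, -0.13, 0, 0, 0], [0.029, 0.164, -0.13, 0, 0, 0], [0.029, 0.164, -0.13, 0, 0, 0]]]'

```text
time: 3.0
position: [565.2, 154.0, 130.0]
ee_rot: [-0.705, 0.706, 0.047, -0.046]
ft_force: [1.5, 0.5, -0.1]
grip_width: 74.9
```

```bash
cat >> h.py <<'E'
O=np.array([545.3,4.5]);EX=np.array([0.1355,-0.9908]);EY=np.array([0.9908,0.1355])
def C(p): return np.round([(p[:2]-O)@EX,(p[:2]-O)@EY],1)
def W(x,y): return O+x*EX+y*EY
def st():
    from scipy.spatial.transform import Rotation as Ro
    s=sense();q=s['ee_rot'];M=Ro.from_quat(np.r_[q[1:],q[0]]).as_matrix()
    print('t',s['time'],'pos',s['position'].round(1),'chute',C(s['position']),'yaw',np.degrees(np.arctan2(M[1,0],M[0,0])).round(2),'ty',M[:,1].round(4),'F',s['ft_force'].round(2),'w',round(s['grip_width'],1));return s
E
python3 - <<'E'
from h import *
s=st();c=calibration('wrist')
for n in ['wrist','scene']: cv2.imwrite(f'pics/{n}2.png',read_camera(n)[:,:,::-1])
im=cv2.imread('pics/scene2.png');cv2.imwrite('pics/s2z.png',cv2.resize(im[100:250,230:380],None,fx=4,fy=4,interpolation=cv2.INTER_CUBIC))
E
```

```text
t 3.0 pos [565.2 154.  130. ] chute [-145.4   39.9] yaw 7.53 ty [ 2.4e-03 -6.0e-04 -1.0e+00] F [ 1.5   0.55 -0.12] w 74.9
```

View pics/wrist2.png

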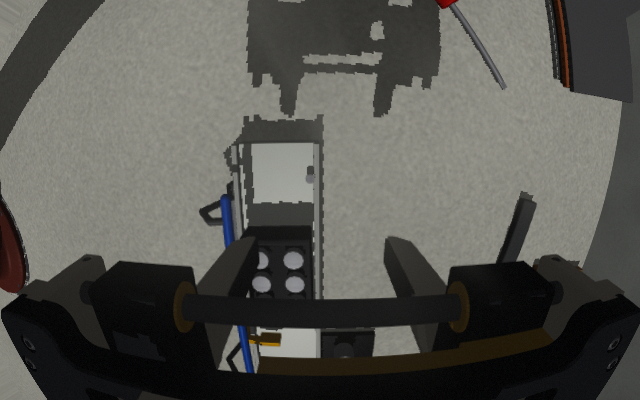

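View pics/s2z.png

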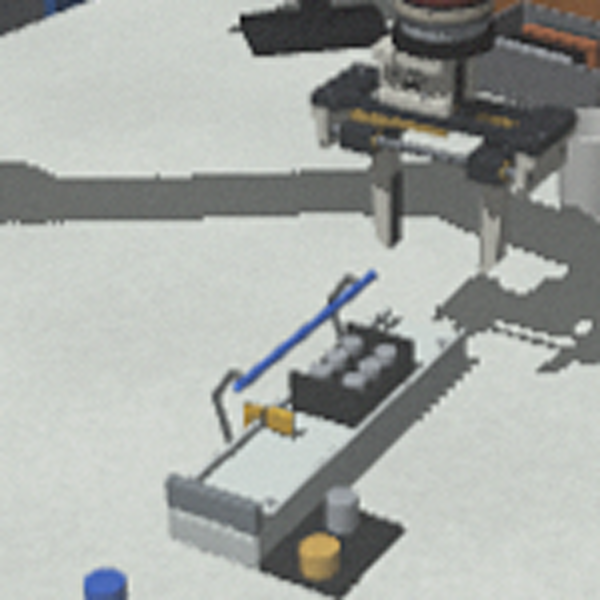

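Request:
jog_arm --targets '[[[0, 0, -0.02, 0, 0, 0], [0, 0, -0.04, 0, 0, 0], [0, 0, -0.06, 0, 0, 0], [0, 0, -0.074, 0, 0, 0], [0, 0, -0.08, 0, 0, 0], [0, 0, -0.08, 0, 0, 0], [0, 0, -0.08, 0, 0, 0]]]'

```text
time: 3.8
position: [564.7, 156.4, 49.4]
ee_rot: [0.706, -0.705, -0.048, 0.047]
ft_force: [-0.2, -0.0, -0.2]
grip_width: 74.9
```

```bash
python3 - <<'E'
from h import *
s=st();c=calibration('wrist')
for n in ['wrist','scene']: cv2.imwrite(f'pics/{n}3.png',read_camera(n)[:,:,::-1])
im=cv2.imread('pics/scene3.png');cv2.imwrite('pics/s3z.png',cv2.resize(im[120:270,250:400],None,fx=4,fy=4,interpolation=cv2.INTER_CUBIC))
E
```

```text
t 3.8 pos [564.7 156.4  49.4] chute [-147.8   39.8] yaw 7.72 ty [ 1.4e-03  6.0e-04 -1.0e+00] F [-0.2  -0.03 -0.21] w 74.9
```

View pics/wrist3.png

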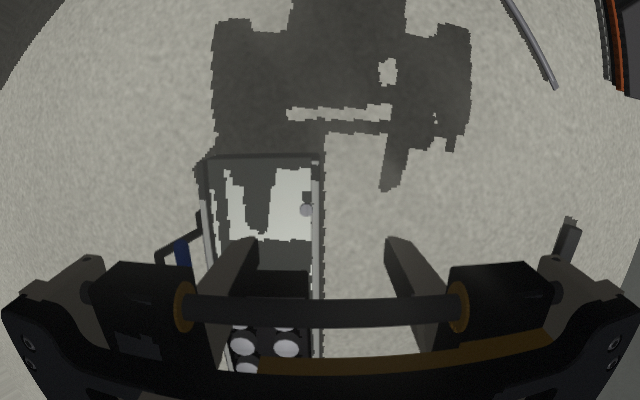

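View pics/s3z.png

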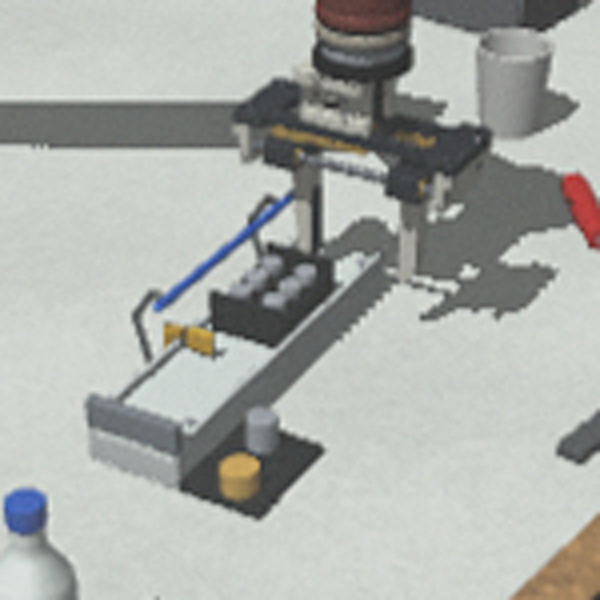

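Request:
jog_arm --targets '[[[-0.008, -0.002, 0, 0, 0, 0], [-0.016, -0.003, 0, 0, 0, 0], [-0.024, -0.004, 0, 0, 0, 0], [-0.032, -0.005, 0, 0, 0, 0], [-0.04, -0.006, 0, 0, 0, 0], [-0.048, -0.007, 0, 0, 0, 0], [-0.056, -0.008, 0, 0, 0, 0], [-0.064, -0.01, 0, 0, 0, 0], [-0.07, -0.011, 0, 0, 0, 0], [-0.075, -0.012, 0, 0, 0, 0], [-0.075, -0.012, 0, 0, 0, 0], [-0.075, -0.012, 0, 0, 0, 0]]]'

```text
time: 5.1
position: [490.2, 144.6, 49.0]
ee_rot: [0.706, -0.705, -0.049, 0.047]
ft_force: [4.1, 1.3, -3.3]
grip_width: 74.8
```

```bash
python3 - <<'E'
from h import *
s=st();c=calibration('wrist')
for n in ['top','scene']: cv2.imwrite(f'pics/{n}4.png',read_camera(n)[:,:,::-1])
im=cv2.imread('pics/scene4.png');cv2.imwrite('pics/s4z.png',cv2.resize(im[120:270,250:400],None,fx=4,fy=4,interpolation=cv2.INTER_CUBIC))
im=cv2.imread('pics/top4.png')
cv2.imwrite('pics/top4z.png',cv2.resize(im[155:240,270:400],None,fx=6,fy=6,interpolation=cv2.INTER_CUBIC))
E
```

```text
t 5.1 pos [490.2 144.6  49. ] chute [-146.3  -35.6] yaw 7.72 ty [ 0.0028  0.0014 -1.    ] F [ 4.1   1.25 -3.32] w 74.8
```

View pics/top4z.png

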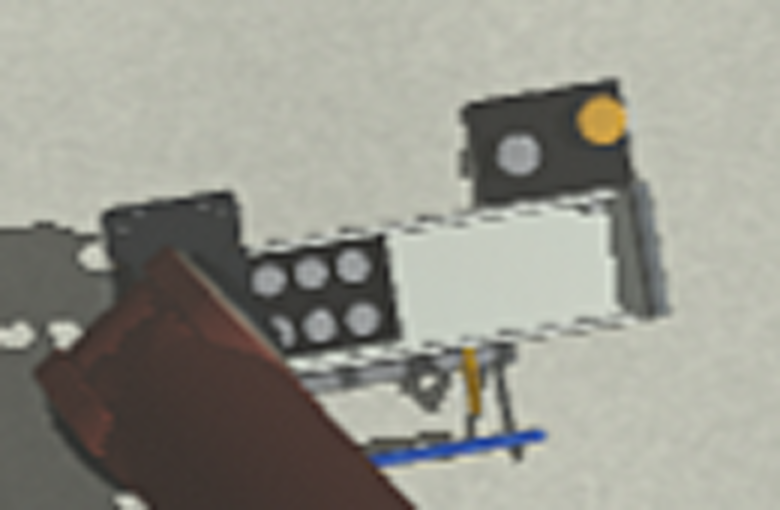

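View pics/s4z.png

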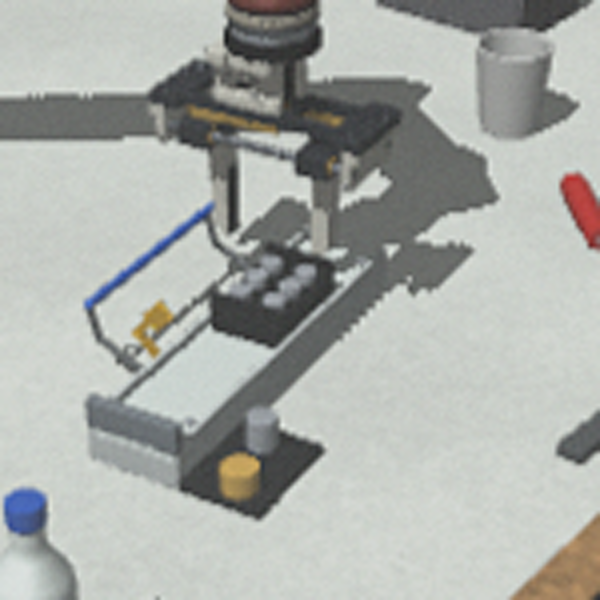

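```bash
python3 - <<'E'
from h import *
c=calibration('top')
for th in (.8,.9,.95,1.0,1.1):
    y=-44+13*np.cos(th)-75*np.sin(th);z=10+75*np.cos(th)+13*np.sin(th)
    print(th,round(y,1),round(z,1),[C(onz('top',c,(x/6+270-.4,v/6+155-.4),z)) for x,v in((540,436),(380,460))])
E
```

```text
0.8 -88.7 71.6 [array([ 29.9, -95.4]), array([-59.1, -94.7])]
0.9 -94.7 66.8 [array([ 30.3, -95.5]), array([-59. , -94.8])]
0.95 -97.4 64.2 [array([ 30.5, -95.6]), array([-59. , -94.8])]
1.0 -100.1 61.5 [array([ 30.7, -95.7]), array([-59. , -94.9])]
1.1 -104.9 55.6 [array([ 31.2, -95.8]), array([-58.9, -95. ])]
```

Request:
jog_arm --targets '[[[-0.002, 0, 0, 0, 0, 0], [-0.004, 0, 0, 0, 0, 0], [-0.003, -0.008, 0, 0, 0, 0], [-0.002, -0.016, 0, 0, 0, 0], [-0.001, -0.024, 0, 0, 0, 0], [0, -0.031, 0, 0, 0, 0], [0.001, -0.038, 0, 0, 0, 0], [0.002, -0.045, 0, 0, 0, 0], [0.003, -0.052, 0, 0, 0, 0], [0.004, -0.059, 0, 0, 0, 0], [0.005, -0.066, 0, 0, 0, 0], [0.006, -0.073, 0, 0, 0, 0], [0.0065, -0.078, 0, 0, 0, 0], [0.0065, -0.078, 0, 0, 0, 0]]]'

```text
time: 6.6
position: [495.9, 68.4, 49.2]
ee_rot: [0.707, -0.704, -0.049, 0.047]
ft_force: [3.8, 4.9, 0.8]
grip_width: 74.9
```

```bash
python3 - <<'E'
from h import *
s=st();c=calibration('wrist')
for n in ['top','scene','wrist']: cv2.imwrite(f'pics/{n}5.png',read_camera(n)[:,:,::-1])
im=cv2.imread('pics/scene5.png');cv2.imwrite('pics/s5z.png',cv2.resize(im[120:270,250:400],None,fx=4,fy=4,interpolation=cv2.INTER_CUBIC))
im=cv2.imread('pics/top5.png')
cv2.imwrite('pics/top5z.png',cv2.resize(im[155:240,270:400],None,fx=6,fy=6,interpolation=cv2.INTER_CUBIC))
E
```

```text
t 6.6 pos [495.9  68.4  49.2] chute [-70.  -40.3] yaw 7.81 ty [ 0.0018  0.0038 -1.    ] F [3.76 4.85 0.78] w 74.9
```

View pics/top5z.png

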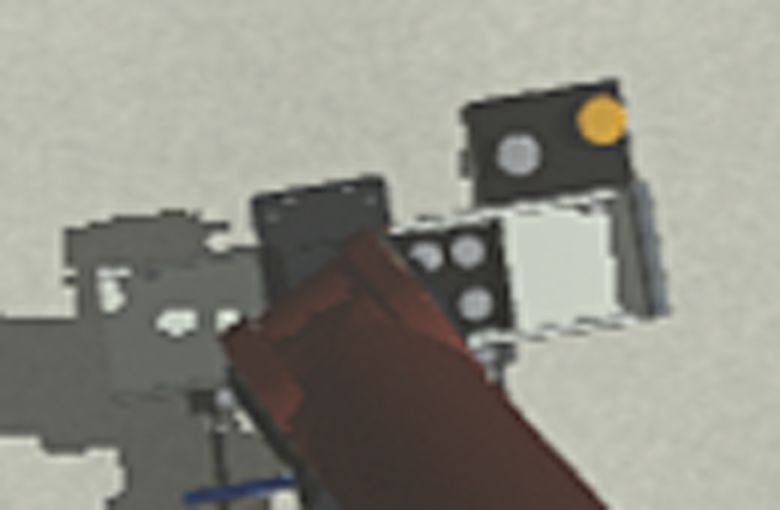

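View pics/s5z.png

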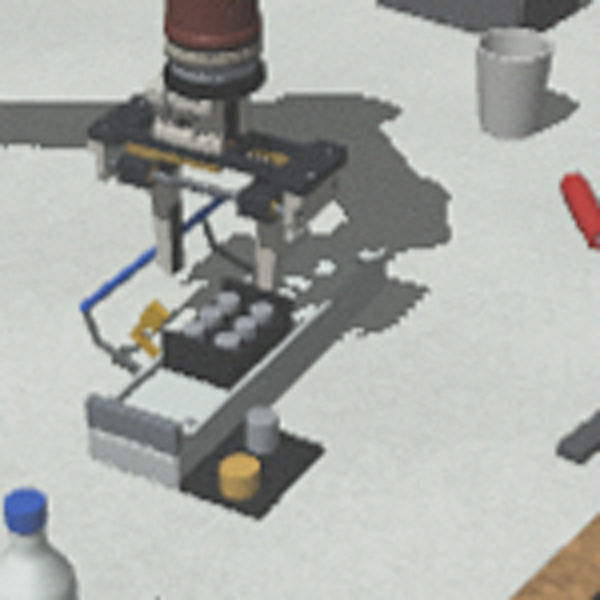

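View pics/wrist5.png

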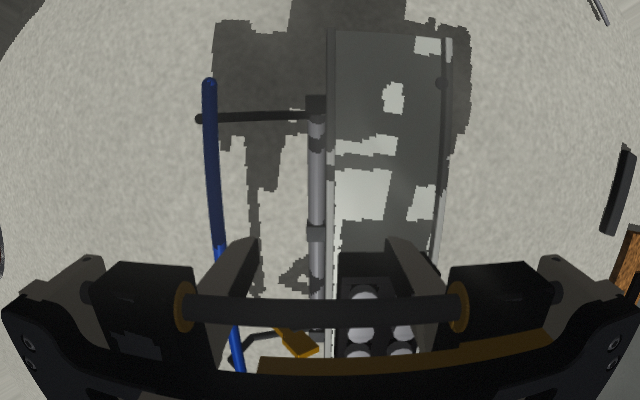

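Request:
jog_arm --targets '[[[0.001, -0.006, 0, 0, 0, 0], [0.002, -0.012, 0, 0, 0, 0], [0.0025, -0.018, 0, 0, 0, 0], [0.003, -0.024, 0, 0, 0, 0], [0.004, -0.03, 0, 0, 0, 0], [0.005, -0.036, 0, 0, 0, 0], [0.006, -0.042, 0, 0, 0, 0], [0.0065, -0.048, 0, 0, 0, 0], [0.0075, -0.054, 0, 0, 0, 0], [0.008, -0.06, 0, 0, 0, 0], [0.009, -0.066, 0, 0, 0, 0], [0.0095, -0.07, 0, 0, 0, 0], [0.0095, -0.07, 0, 0, 0, 0]]]'

```text
time: 8.05
position: [505.5, -1.0, 49.2]
ee_rot: [0.707, -0.704, -0.049, 0.048]
ft_force: [3.1, 4.6, 1.0]
grip_width: 75.3
```

```bash
python3 - <<'E'
from h import *
s=st();c=calibration('wrist')
for n in ['top','scene','wrist']: cv2.imwrite(f'pics/{n}6.png',read_camera(n)[:,:,::-1])
im=cv2.imread('pics/scene6.png');cv2.imwrite('pics/s6z.png',cv2.resize(im[120:270,250:400],None,fx=4,fy=4,interpolation=cv2.INTER_CUBIC))
im=cv2.imread('pics/top6.png')
cv2.imwrite('pics/top6z.png',cv2.resize(im[155:240,270:400],None,fx=6,fy=6,interpolation=cv2.INTER_CUBIC))
E
```

```text
t 8.05 pos [505.5  -1.   49.2] chute [  0.1 -40.2] yaw 7.84 ty [ 0.0018  0.0041 -1.    ] F [3.07 4.62 0.96] w 75.3
```

View pics/top6z.png

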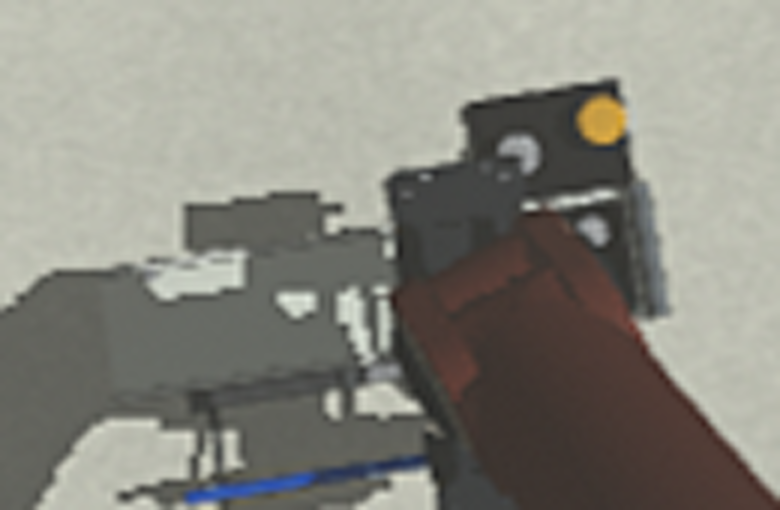

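View pics/s6z.png

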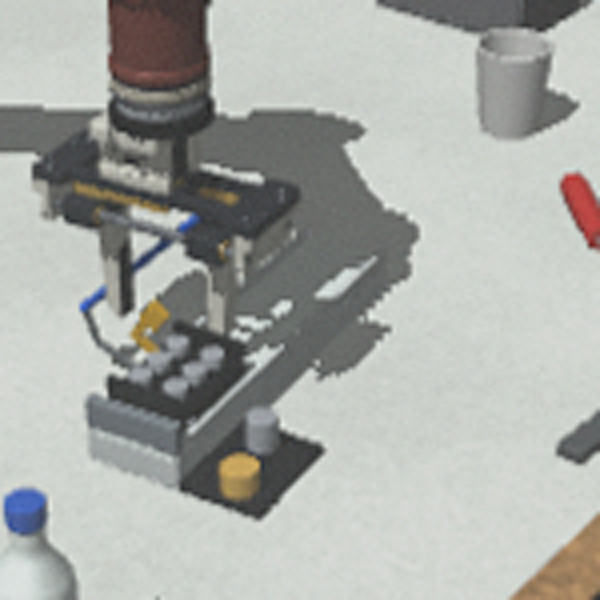

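View pics/wrist6.png

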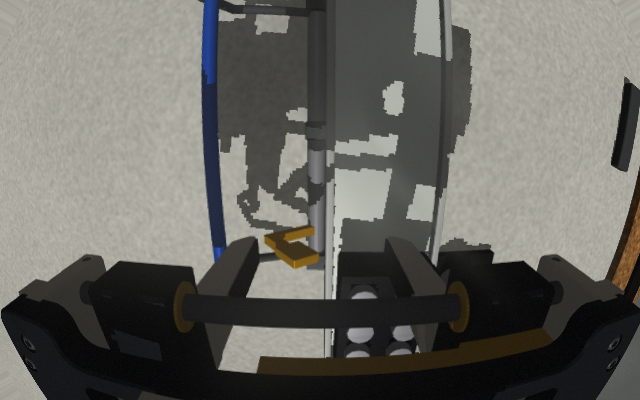

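Request:
jog_arm --targets '[[[0.0003, -0.002, 0, 0, 0, 0], [0.0005, -0.004, 0, 0, 0, 0], [0.0008, -0.006, 0, 0, 0, 0], [0.001, -0.0075, 0, 0, 0, 0], [0.0012, -0.0085, 0, 0, 0, 0], [0.0012, -0.009, 0, 0, 0, 0], [0.0012, -0.009, 0, 0, 0, 0]]]'

```text
time: 8.9
position: [506.3, -7.5, 49.2]
ee_rot: [0.708, -0.703, -0.05, 0.049]
ft_force: [2.8, 7.9, 0.7]
grip_width: 74.7
```

```bash
python3 - <<'E'
from h import *
s=st()
E
```

```text
t 8.9 pos [506.3  -7.5  49.2] chute [  6.6 -40.2] yaw 7.99 ty [ 0.0016  0.0068 -1.    ] F [2.79 7.9  0.74] w 74.7
```

Request:
jog_arm --targets '[[[0.0002, -0.001, 0, 0, 0, 0], [0.0003, -0.002, 0, 0, 0, 0], [0.0004, -0.003, 0, 0, 0, 0], [0.0004, -0.003, 0, 0, 0, 0]]]'

```text
time: 9.3
position: [506.3, -7.8, 49.2]
ee_rot: [0.709, -0.702, -0.051, 0.05]
ft_force: [1.5, 12.4, 0.8]
grip_width: 75.0
```

```bash
python3 - <<'E'
from h import *
s=st()
for n in ['scene']: cv2.imwrite(f'pics/{n}7.png',read_camera(n)[:,:,::-1])
im=cv2.imread('pics/scene7.png');cv2.imwrite('pics/s7z.png',cv2.resize(im[180:260,255:335],None,fx=7,fy=7,interpolation=cv2.INTER_CUBIC))
E
```

```text
t 9.3 pos [506.3  -7.8  49.2] chute [  6.9 -40.3] yaw 8.17 ty [ 0.0014  0.01   -0.9999] F [ 1.54 12.35  0.76] w 75.0
```

View pics/s7z.png

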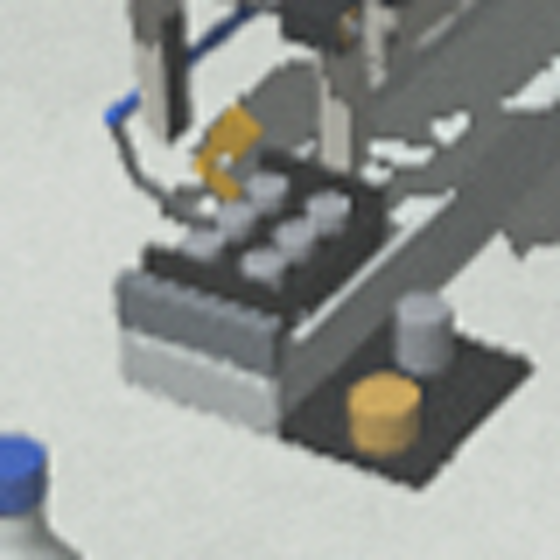

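Request:
jog_arm --targets '[[[-0.0005, 0.004, 0, 0, 0, 0], [-0.001, 0.008, 0, 0, 0, 0], [-0.002, 0.015, 0, 0, 0, 0], [-0.003, 0.023, 0, 0, 0, 0], [-0.0045, 0.033, 0, 0, 0, 0], [-0.006, 0.044, 0, 0, 0, 0], [-0.0075, 0.055, 0, 0, 0, 0], [-0.009, 0.066, 0, 0, 0, 0], [-0.0105, 0.077, 0, 0, 0, 0], [-0.0115, 0.085, 0, 0, 0, 0], [-0.0115, 0.085, 0, 0, 0, 0]]]'

```text
time: 10.45
position: [494.8, 71.9, 48.8]
ee_rot: [0.706, -0.705, -0.048, 0.048]
ft_force: [1.8, 2.4, 0.8]
grip_width: 75.1
```

```bash
python3 - <<'E'
from h import *
s=st();c=calibration('wrist')
for n in ['top','scene','wrist']: cv2.imwrite(f'pics/{n}8.png',read_camera(n)[:,:,::-1])
im=cv2.imread('pics/scene8.png');cv2.imwrite('pics/s8z.png',cv2.resize(im[120:270,250:400],None,fx=4,fy=4,interpolation=cv2.INTER_CUBIC))
im=cv2.imread('pics/top8.png')
cv2.imwrite('pics/top8z.png',cv2.resize(im[155:240,270:400],None,fx=6,fy=6,interpolation=cv2.INTER_CUBIC))
E
```

```text
t 10.45 pos [494.8  71.9  48.8] chute [-73.6 -40.9] yaw 7.84 ty [-0.      0.0024 -1.    ] F [1.8  2.39 0.85] w 75.1
```

View pics/top8z.png

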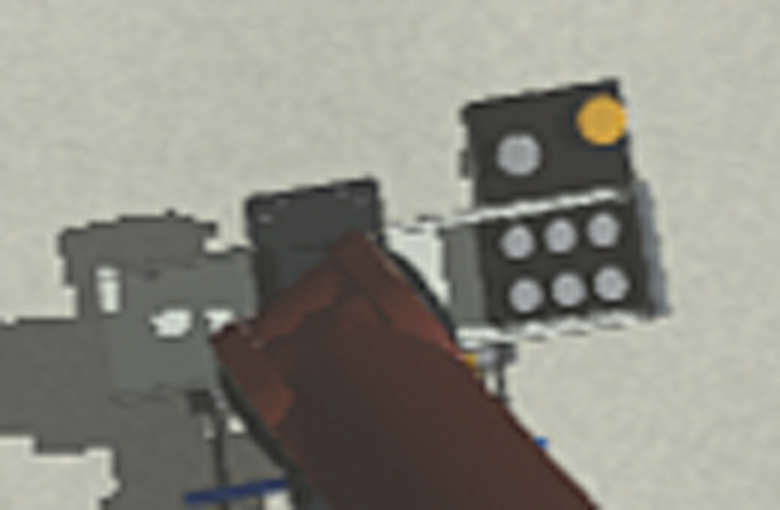

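View pics/s8z.png

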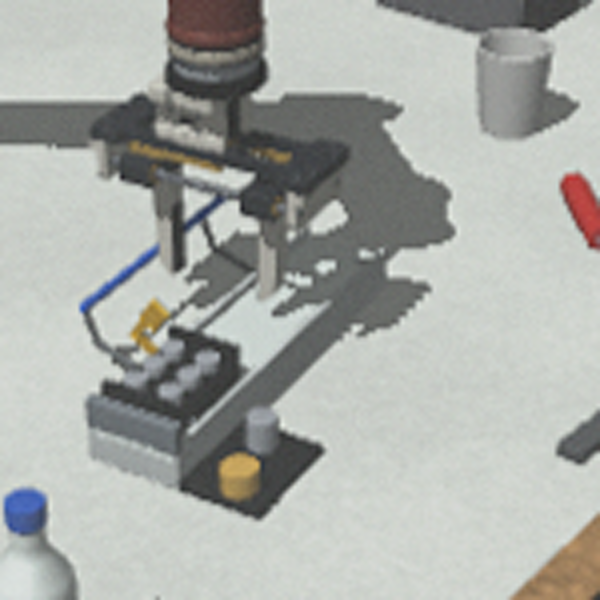

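Request:
jog_arm --targets '[[[0.005, 0.0005, 0, 0, 0, 0], [0.01, 0.001, 0, 0, 0, 0], [0.015, 0.002, 0, 0, 0, 0], [0.02, 0.003, 0, 0, 0, 0], [0.025, 0.0035, 0, 0, 0, 0], [0.03, 0.004, 0, 0, 0, 0], [0.035, 0.005, 0, 0, 0, 0], [0.04, 0.0055, 0, 0, 0, 0], [0.045, 0.006, 0, 0, 0, 0], [0.05, 0.007, 0, 0, 0, 0], [0.055, 0.0075, 0, 0, 0, 0], [0.06, 0.008, 0, 0, 0, 0], [0.065, 0.009, 0, 0, 0, 0], [0.07, 0.0095, 0, 0, 0, 0], [0.075, 0.01, 0, 0, 0, 0], [0.08, 0.011, 0, 0, 0, 0], [0.082, 0.011, 0, 0, 0, 0], [0.082, 0.011, 0, 0, 0, 0], [0.082, 0.011, 0, 0, 0, 0]]]'

```text
time: 12.5
position: [576.9, 80.1, 48.6]
ee_rot: [-0.705, 0.706, 0.047, -0.048]
ft_force: [-0.3, 0.8, 0.1]
grip_width: 74.7
```

```bash
python3 - <<'E'
from h import *
s=st()
for n in ['scene','wrist']: cv2.imwrite(f'pics/{n}9.png',read_camera(n)[:,:,::-1])
im=cv2.imread('pics/scene9.png');cv2.imwrite('pics/s9z.png',cv2.resize(im[120:270,250:400],None,fx=4,fy=4,interpolation=cv2.INTER_CUBIC))
E
```

```text
t 12.5 pos [576.9  80.1  48.6] chute [-70.6  41.5] yaw 7.74 ty [-6.e-04 -1.e-04 -1.e+00] F [-0.3   0.77  0.14] w 74.7
```

View pics/s9z.png

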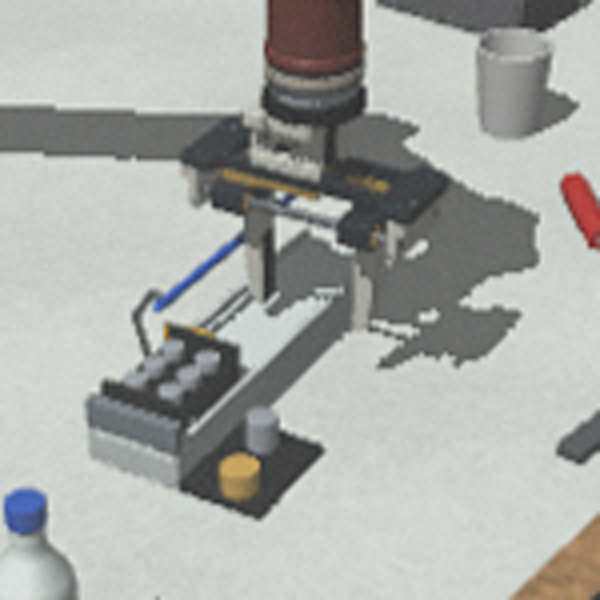

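View pics/wrist9.png

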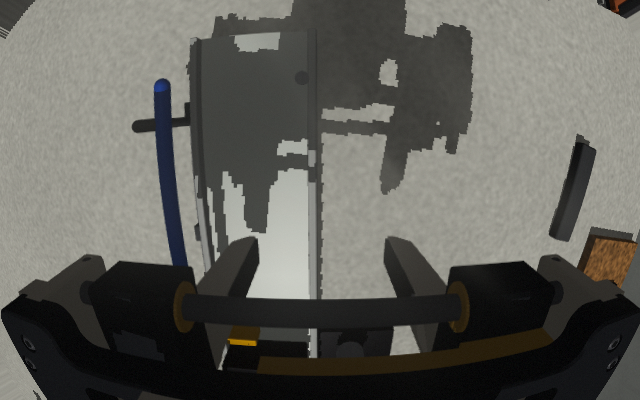

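Request:
jog_arm --targets '[[[0, 0, 0.02, 0, 0, 0], [0, 0, 0.045, 0, 0, 0], [0, 0, 0.07, 0, 0, 0], [0, 0, 0.1, 0, 0, 0], [0, 0, 0.13, 0, 0, 0], [0, -0.01, 0.16, 0, 0, 0], [-0.01, -0.03, 0.19, 0, 0, 0], [-0.02, -0.05, 0.21, 0, 0, 0], [-0.03, -0.07, 0.21, 0, 0, 0], [-0.04, -0.085, 0.21, 0, 0, 0], [-0.04, -0.09, 0.21, 0, 0, 0], [-0.04, -0.09, 0.21, 0, 0, 0], [-0.04, -0.09, 0.21, 0, 0, 0]]]'

```text
time: 13.9
position: [537.5, -8.8, 258.6]
ee_rot: [0.706, -0.705, -0.048, 0.048]
ft_force: [0.6, 0.1, -0.3]
grip_width: 74.9
```

```bash
python3 - <<'E'
from h import *
s=st();c=calibration('wrist');im=read_camera('wrist')[:,:,::-1];import pickle;pickle.dump(c,open('w10.pkl','wb'))
cv2.imwrite('pics/wrist10.png',im)
cv2.imwrite('pics/w10z.png',cv2.resize(im[130:250,270:420],None,fx=5,fy=5,interpolation=cv2.INTER_CUBIC))
E
```

```text
t 13.9 pos [537.5  -8.8 258.6] chute [12.1 -9.5] yaw 7.8 ty [ 2.0e-04  1.1e-03 -1.0e+00] F [ 0.55  0.09 -0.32] w 74.9
```

View pics/wrist10.png

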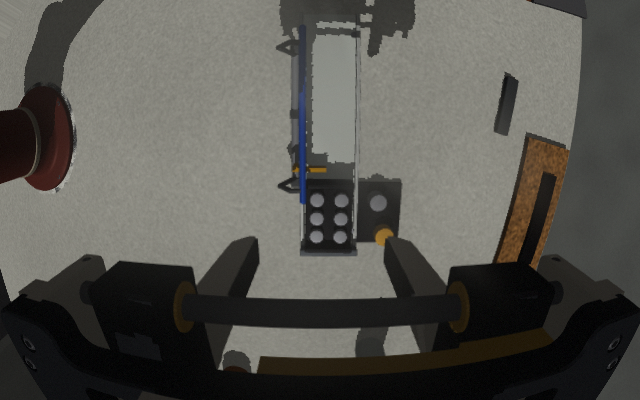

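View pics/w10z.png

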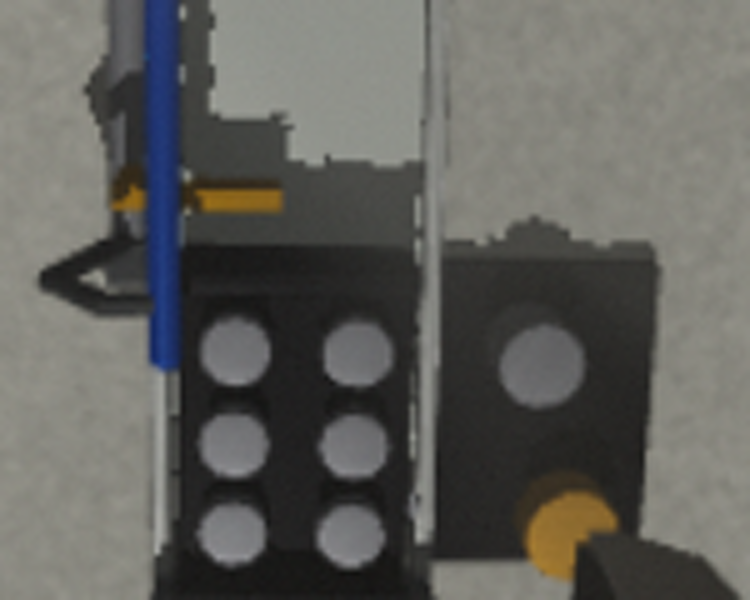

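```bash
python3 - <<'E'
from h import *
import pickle
c=pickle.load(open('w10.pkl','rb'))
Y=lambda x,y,z: C(onz('wrist',c,(x/5+270-.4,y/5+130-.4),z))
print('rear bottom',Y(300,246,30),'rear top?',Y(300,290,64),'barend',Y(163,368,85),'blade',Y(240,198,53),Y(282,195,50),'puck',Y(542,366,34))
# sample pitch: tray sample tops before/after
E
python3 - <<'E'
import cv2
im=cv2.imread('pics/wrist10.png');z=cv2.resize(im[160:265,285:375],None,fx=5.5,fy=5.5,interpolation=cv2.INTER_CUBIC);z=cv2.convertScaleAbs(z,alpha=2.5)
cv2.imwrite('pics/w10b.png',z)
E
```

```text
rear bottom [16.3  1.1] rear top? [20.1  0.2] barend [ 33.5 -31.5] blade [ -0.3 -14.2] [-0.6 -4. ] puck [47.6 65.7]
```

View pics/w10b.png

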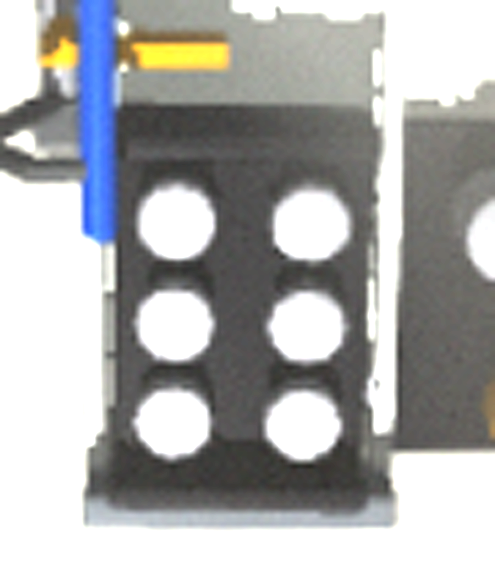

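```bash
python3 -c "
from workcell import *
print(sense()['time'],sign_off())"
```

```text
the job is handed in; nothing more can be done
13.95 None
```

The sample tray is fully home against the end stop, the gate is shut behind it, and I handed the job in at about 14 s.

One fingertip pushed the bar outwards and held the gate open at about 0.9 to 1.0 rad. The other finger pushed the tray past the gate to the stop. I then backed the fingers upstream of the blade, let the gate close slowly against the finger, and lifted clear.

**Last checks:**
- **Contact with the stop:** Another 3 mm of commanded push moved the tool only 0.3 mm, and the force rose from 7.9 to 12.4 N.
- **Tray position:** The bottom of its rear face measured at chute x = +16.3 mm, where home is +16.
- **Gate:** The bar is at y about -31 mm and the blade tip at y about -4 mm, both matching the shut position.
- **Steel puck:** It is within 0.5 mm of where it started.
- **Robot:** The tool is about 259 mm above the table, with less than 1 N on it.

**What disagreed or was not measured:**
- The bar measured 203 mm long from the first wrist view, against the given 195. The error was symmetrical and everything else fitted, so I left it.
- My pick for the tray's upper rear edge came out at +20 mm. I trusted the floor-level edge instead.
- I did not measure the brass puck or the other bystanders again, but they looked undisturbed in the pictures they appear in.
- I checked that the gate stayed clear of the tray only in still pictures between moves, not continuously.

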